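# Clamp a beach find and hold the plastic-reader probe on its white dot

## Task

Turn the red-knobbed crank of the little vise clockwise until its jaw grips the blue plastic chunk firmly, then let go of the crank. Then take the white probe out of its leaning dock and hold it upright with its nose on the chunk's white dot, pressing lightly so that the spring nose is pushed about half-way in; finish while holding it there, not letting go. Leave the other things on the table alone.

Things in the scene. Friction and masses are not known exactly. Their poses are not given: they have to be found in the camera images.
- vise: small grey sample vise fixed to the table, base 220 x 100 x 12 mm; origin under the centre of its base, on the table. Its x axis runs along the jaw travel, from the crank (at -x, the robot's side) to the fixed jaw (at +x). The bed is 20 mm above the table, the jaw tops 38 mm; the fixed jaw's gripping face is at vise x = +60 mm. The gear housing under the crank is 45 mm high.
- jaw (a joint): the sliding jaw's travel in m: 0 open (50 mm between the jaws), grows as it moves to vise +x towards the fixed jaw; with the 36 mm thick chunk clamped it reads about 0.014. Geared to the crank: 8 mm per rad.
- crank (a joint): crank angle in rad: grows clockwise seen from above, starts between 0 and 0.5, clamped at about 1.75 to 1.85. Stiff (about 3.5 N at the knob to turn it, more when the knob is pinched hard, as it then rubs in the fingers) and stays where it is left, so the clamping stays when let go; 8 to 12 N at the knob, met against the chunk, is firm.
- crank_knob (a point): centre of the crank's upright red knob (18 mm diameter, 40 mm tall, this point half-way up, 77 mm above the table); it goes round crank_axis at 45 mm radius, the crank arm is below it, arm top 56 mm above the table
- crank_axis (a point): point on the crank's vertical axis, at the height of crank_knob; does not move
- sample: blue plastic chunk (loose) lying on the vise bed between the jaws, 36 mm across the jaws (its x) x 50 mm x 22 mm high; origin under its centre; its top is level, 42 mm above the table. It shifts up to some 11 mm as it is clamped.
- dot (a point): centre of the white dot (16 mm diameter) on the chunk's top face, 12 mm off the chunk's centre along its y
- probe_grip (a point): centre of the part of the white handheld probe that stands out of the dock, a point on its long axis. Its z axis points along the probe from nose to top end, its x and y are square to the flats. The white body is 28 x 28 mm and 112 mm long, with an orange band and dark display windows; this point is 35 mm below its top end, 105 mm above the tip of the nose (when the nose is out) and 33 to 35 mm above the dock's rim along the axis. Weighs about 0.18 kg.
- nose_tip (a point): tip of the probe's round dark nose (10 mm diameter, stands 28 mm out of the body when free), on the probe's axis
- nose (a joint): how far the spring nose is pushed into the probe, in m: 0 fully out, 0.012 fully in; spring about 1 N at the start and 7 N fully in (500 N/m), so half-way is 4 N
- dock: dock of the probe, fixed to the table: grey base 120 x 90 x 12 mm with a black square cup, 41 mm wide outside, its rim about 95 mm above the table; origin under the centre of the base. The probe stands in it with 1.5 mm play, nose down, leaning 20 degrees so that its top end is towards dock -x (towards the robot); it is drawn out along its own axis, 50 mm to clear the rim
- bowl: bystander: steel bowl, 150 mm diameter, 60 mm high, origin under its centre
- sieve: bystander: upturned sieve, 150 mm diameter, 67 mm high, with a short handle; origin under its centre
- tongs: bystander: wooden tongs lying flat, 240 mm long
- jar: bystander: glass jar, 76 mm diameter, 100 mm high, origin under its centre
Not all that is in view belongs to the job. Of the things like the vise, leave any that is brown or purple; of the rest the larger one is meant.

How it is judged (in metres and radians):
On the way, in this order (a step that is already met when the one before it is completed fails the run):
1. the crank has closed the jaw firmly on the blue chunk, the probe still in its dock, and the hand has let go of the crank (contact force between jaw and sample above 4 N and value of joint jaw above 0.012 m and distance of probe_grip from where it was at the start of the episode below 0.02 m and contact force between each of the arm, the fingers and vise below 0.05 N), for 0.3 s.
2. the probe is out of the dock, in the fingers, the chunk still clamped (contact force between jaw and sample above 3 N and value of joint jaw above 0.012 m and contact force between the fingers and probe above 1 N and distance of probe_grip from where it was at the start of the episode above 0.05 m and contact force between probe and dock below 0.05 N), for 0.2 s.
At the end, for the whole second after the job is handed in: Fingers hold the probe upright (0.12 rad), nose tip within 8 mm of the dot's centre, nose in 3 to 9.5 mm, 1.5 to 8 N on the chunk, touching nothing else; chunk still clamped (jaw over 3 N, travel over 12 mm); the arm touches neither vise nor chunk (contact force between jaw and sample above 3 N and value of joint jaw above 0.012 m and contact force between the fingers and probe above 1 N and distance between nose_tip and dot below 0.008 m and angle between probe_grip's own z axis and vertical below 0.12 rad and value of joint nose between 0.003 and 0.0095 m and contact force between probe and sample between 1.5 and 8 N and contact force between each of probe, the arm, the fingers and vise below 0.05 N and contact force between probe and dock below 0.05 N and contact force between each of the arm, the fingers and sample below 0.05 N); the arm keeps its last pose, push and grip.
It fails at once if a bystander is pushed about (more than 25 mm) (distance of any of bowl, sieve, tongs, jar from where it was at the start of the episode above 0.025 m).
It fails at once if the probe is pressed hard on the chunk (over 20 N) (contact force between probe and sample above 20 N).
It also fails if it takes over 59 s, if anything falls off the work surface, if the arm or the gripper's body presses on something with over 40 N, if the wrist force passes 120 N, or if a joint passes its speed limit or range.

## Robot

A 7-joint arm with a two-finger parallel gripper is mounted at the origin on the work surface. World frame = base frame: x ahead of the robot, y to its left, z up, the work surface at z = 0. Lengths are in m, angles in degrees, forces in N, time in s.
With the tool pointing down it reaches from about 0.425 to 0.875 m from the base axis. Payload 4.7 kg.
Tool frame: the origin (TCP) lies midway between the tips of the shut fingers; the grasp point (between the pads) lies 19 mm behind it; z points along the fingers, x is the direction in which the jaws open and shut, and the axes are right-handed (so a half turn about z gives the same grasp; the last joint's range is limited). The gripper opens to 87 mm and grips with 3 to 60 N. Pads are 19 mm wide; open, the fingers measure 117 mm over their backs; the gripper's body (75 mm by 190 mm) begins 51 mm behind the grasp point.
Start: joints at [76.496, 18.392, -4.016, 83.108, 1.295, 78.541, -3.26], TCP at [0.161, -0.63, 0.223] pointing down, gripper open.
Joint ranges: [-163.93, 163.93], [-17.29, 119.83], [-79.2, 71.16], [3.27, 140.29], [-89.18, 269.18], [5.43, 117.66], [-154.24, 154.24]. Speed limits (degrees/s): [147.25, 147.25, 180, 180, 180, 180, 180].

## Interface

Orientations are given as [roll, pitch, yaw] about the fixed x, y, z axes, in that order (R = Rz(yaw) Ry(pitch) Rx(roll)).
In Python, from cell import telemetry, optics, env gives the robot as it stands.
- The arm moves only by the tool arm_command, never from a script. Its arguments are lists of equal length, an entry for each row: "translation": the shift along the tool's x, y, z in cm, a list of three; "twist": the turn about the tool's z in degrees. In form: {"translation": [[x, y, z], ...], "twist": [twist, ...]}. A call has 1 to 10 rows; each row shifts and turns the pose as measured when the row begins, along the tool's axes as they then stand; what a row does not reach is not made up. A row lasts 1/8 s, in which the tool goes at most 62.5 mm and 10.7 degrees, less where a joint would pass 70% of its speed; a pose out of reach is approached as far as the arm can. A call is refused whole if a number of a shift passes 6.25 or a number of a turn 10.7, either way. A call with a gripper value outside its range is refused whole. "grip" is the opening in per cent of the stroke, from 0 (shut) to 100 (fully open), set as the call begins (left out, the last holds). The fingers move at their own pace and stop on an object; "force" is the grip in N (left out, the last holds). Time passes only in rows, so rows that do not move let the fingers close. It gives the time, the measured TCP pose, the force and the opening at its end, in the units of the state.
- telemetry.get_obs(): the state, without advancing time (a new reading comes with each control period).
- optics.read_camera(name): name is "scene" or "top" or "wrist"; returns a dict with "img" (480x640x3 uint8, blue, green, red), "fx", "fy", "cx", "cy" (pixels), "dist" ([k1, k2, p1, p2, k3] as OpenCV has them; the pictures are not rectified), "extrinsics" (4x4, takes a point from camera to world coordinates); the wrist camera has in their place "hand_eye" (4x4, takes a point from camera to tool coordinates, whose origin is the TCP and whose axes are the tool frame's). Camera axes: x right, y up, looking along -z (the intrinsics and any distortion apply to the point x, -y, -z); pixel columns grow to the right and rows downward; lengths in m; the calibration is good to about 2 mm. A picture is of the moment at which its call begins: read the wrist's pose just before it. There is no depth.
- env.sign_off(): hands the job in, once; it reports no verdict.
The state is a dict: "time_s": time; "qpos": joint angles; "joint_velocities": joint speeds; "effort": joint torques, N m; "tool_pos": TCP position; "tool_rot": TCP orientation; "force": force on the tool from outside, world axes, zero at the start; "wrist_torque": the same for the moment, N m; "grip_width": finger opening in m.
Only numpy, scipy, OpenCV 4.12 (cv2) and the standard library are available. Lean on these libraries where they do the work, as an engineer would, in place of code of your own. Each camera call takes 0.05 s, during which the arm holds its last target. There are 200 camera calls.

## Working session

There is one attempt and no reset: what is moved stays moved. The work goes in short steps, Python scripts to look and compute and a tool call to move; the robot and the scene stay as the last step left them, time stands still between calls to the robot, and variables do not carry over. Pictures are saved under pics/ and viewed, about 8 in all and at most 12, crops included, and the job is handed in when it is done.

Besides the shell and the picture viewer there is one more tool, called after "Call:" as name(argument=value, ...), one argument or row to a line, values as JSON. arm_command: Moves the arm, as the interface text tells. Its arguments: {"type":"object","properties":{"translation":{"type":"array","items":{"type":"array","items":{"type":"number"}}},"twist":{"type":"array","items":{"type":"number"}},"grip":{"type":"number"},"force":{"type":"number"}},"required":["translation","twist"]}

```bash
mkdir -p pics; ls
cat > h.py <<'E'
import numpy as np, cv2
from cell import telemetry, optics, env
from scipy.spatial.transform import Rotation as R
def obs(): return telemetry.get_obs()
def toolT(o):
    T=np.eye(4); T[:3,:3]=R.from_euler('xyz',o['tool_rot'],degrees=True).as_matrix(); T[:3,3]=o['tool_pos']; return T
def cam(n):
    o=obs(); c=optics.read_camera(n)
    c['T']=np.array(c['extrinsics']) if n!='wrist' else toolT(o)@np.array(c['hand_eye'])
    c['K']=np.array([[c['fx'],0,c['cx']],[0,c['fy'],c['cy']],[0,0,1.]]); c['d']=np.array(c['dist'],float); return c
def ray(c,px):
    p=cv2.undistortPoints(np.array(px,float).reshape(-1,1,2),c['K'],c['d']).reshape(-1,2)
    d=np.c_[p[:,0],-p[:,1],-np.ones(len(p))]@c['T'][:3,:3].T
    return c['T'][:3,3],d
def onz(c,px,z):
    o,d=ray(c,px); return o+d*((z-o[2])/d[:,2])[:,None]
def proj(c,P):
    q=(np.atleast_2d(P)-c['T'][:3,3])@c['T'][:3,:3]; q=q*[1,-1,-1]
    return cv2.projectPoints(q,np.zeros(3),np.zeros(3),c['K'],c['d'])[0].reshape(-1,2)
E
python3 - <<'E'
from h import *
import pickle
print(obs())
for n in ('scene','top'):
    c=cam(n); cv2.imwrite(f'pics/{n}0.png',c['img']); pickle.dump(c,open(n+'.pkl','wb')); print(n,c['T'].round(3).tolist(),c['fx'])
E
```

```text
pics
{'time_s': 0.0, 'qpos': array([76.49719928, 18.43897173, -4.01615402, 83.17511886,  1.29489582,
       78.53907515, -3.25954542]), 'joint_velocities': array([ 0.06546543, -0.00184597, -0.03436289, -0.06086059, -0.00013523,
       -0.00431355,  0.07017598]), 'effort': array([ 2.26586608e-04, -4.91291535e+01, -4.03669160e-01, -3.12528241e+01,
       -6.36410387e-02,  4.36869403e-02,  1.86337852e-04]), 'tool_pos': array([ 0.16049002, -0.62931236,  0.22146068]), 'tool_rot': array([ 1.79994621e+02,  1.07927662e-01, -7.56864254e+01]), 'force': array([-0.17489407,  0.14661688,  0.06744788]), 'wrist_torque': array([-0.00641099, -0.00155949, -0.00636784]), 'grip_width': 0.08740696448760882}
scene [[0.664, -0.488, 0.566, 1.297], [0.747, 0.448, -0.491, -0.723], [-0.014, 0.749, 0.662, 1.047], [0.0, 0.0, 0.0, 1.0]] 549.0725810765515
top [[0.012, 0.997, -0.082, 0.36], [-1.0, 0.012, 0.005, -0.01], [0.006, 0.082, 0.997, 1.938], [0.0, 0.0, 0.0, 1.0]] 576.5529647716436
```

View pics/top0.png

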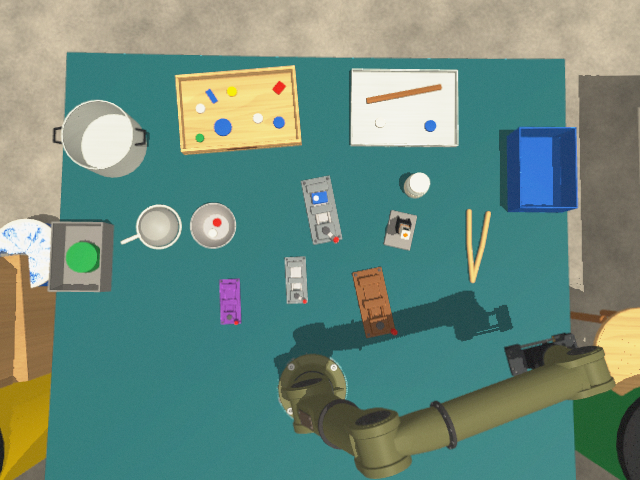

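View pics/scene0.png

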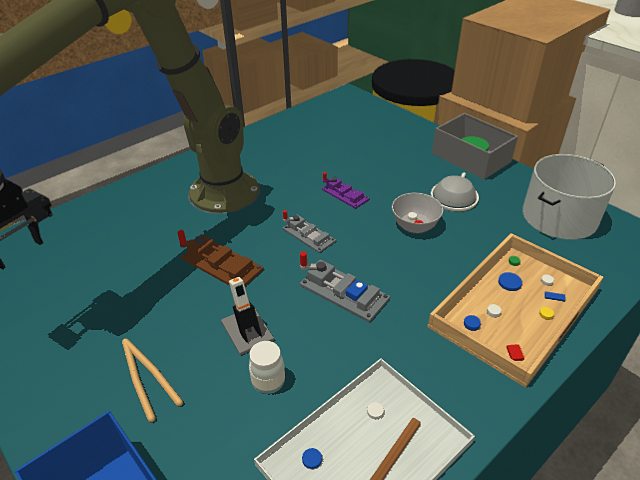

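Top view: the large grey vise is at (322,210) with its knob at (335,239), the chunk at (319,198), the dock at (401,230) and the jar at (418,185). The scene view agrees; the brown, purple and small grey vises are decoys.

Run:
```python
from h import *
import pickle
t=pickle.load(open('top.pkl','rb')); s=pickle.load(open('scene.pkl','rb'))
def comps(c,mask,box,mn=5):
    m=np.zeros_like(mask); x0,y0,x1,y1=box; m[y0:y1,x0:x1]=mask[y0:y1,x0:x1]
    n,l,st,ce=cv2.connectedComponentsWithStats(m)
    return [(ce[i].round(1).tolist(),st[i].tolist()) for i in range(1,n) if st[i,4]>=mn],l
def hsv(c): return cv2.cvtColor(c['img'],cv2.COLOR_BGR2HSV)
for n,c,box in(('top',t,(295,165,350,255)),('scene',s,(290,240,395,325))):
    h=hsv(c)
    red=(((h[...,0]<8)|(h[...,0]>172))&(h[...,1]>140)&(h[...,2]>60)).astype(np.uint8)
    blue=((h[...,0]>100)&(h[...,0]<125)&(h[...,1]>140)&(h[...,2]>90)).astype(np.uint8)
    print(n,'red',comps(c,red,box)[0]); print('blue',comps(c,blue,box)[0])
# vise/dock footprint in top (non-teal: low saturation)
h=hsv(t)
for nm,box in(('vise',(295,165,350,255)),('dock',(380,203,420,256))):
    m=((h[...,1]<110)).astype(np.uint8); cs,l=comps(t,m,box,100)
    lab=max(range(1,l.max()+1),key=lambda i:(l==i).sum())
    r=cv2.minAreaRect(np.argwhere(l==lab)[:,::-1].astype(np.float32)); b=cv2.boxPoints(r)
    w=onz(t,b,0.012); print(nm,b.round(1).tolist(),w.round(4).tolist(),w.mean(0),[np.linalg.norm(w[i]-w[i-1]).round(3) for i in range(4)],[np.degrees(np.arctan2(*(w[i]-w[i-1])[[1,0]])).round(1) for i in range(4)])
a=cv2.resize(t['img'][165:260,290:430],None,fx=5.5,fy=5.5,interpolation=cv2.INTER_CUBIC); cv2.imwrite('pics/a.png',a)
```

```text
top red [([335.6, 239.2], [333, 237, 6, 6, 25])]
blue [([320.1, 197.3], [312, 192, 16, 12, 122])]
scene red [([303.1, 258.3], [300, 251, 7, 16, 94])]
blue [([354.9, 289.9], [346, 279, 22, 22, 239])]
vise [[299.5, 180.3000030517578], [329.5, 174.3000030517578], [343.0, 241.8000030517578], [313.0, 247.8000030517578]] [[0.6898, 0.0495, 0.012], [0.7116, -0.0515, 0.012], [0.4838, -0.0992, 0.012], [0.4624, 0.001, 0.012]] [ 0.58689496 -0.0250578   0.012     ] [np.float64(0.233), np.float64(0.103), np.float64(0.233), np.float64(0.102)] [np.float64(12.0), np.float64(-77.8), np.float64(-168.2), np.float64(102.0)]
dock [[381.8999938964844, 244.5], [390.1000061035156, 208.89999389648438], [417.70001220703125, 215.1999969482422], [409.5, 250.89999389648438]] [[0.4763, -0.2294, 0.012], [0.5967, -0.2566, 0.012], [0.5763, -0.3492, 0.012], [0.4562, -0.3216, 0.012]] [ 0.52637016 -0.28920802  0.012     ] [np.float64(0.094), np.float64(0.123), np.float64(0.095), np.float64(0.123)] [np.float64(77.7), np.float64(-12.8), np.float64(-102.4), np.float64(167.0)]
```

View pics/a.png

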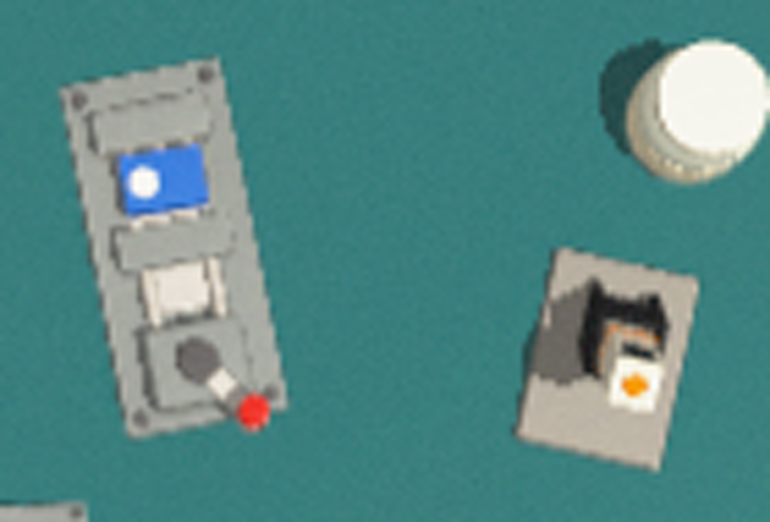

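```bash
cat >> h.py <<'E'
def tri(l):
    A=np.zeros((3,3));b=np.zeros(3)
    for c,p in l:
        o,d=ray(c,[p]); d=d[0]/np.linalg.norm(d[0]); M=np.eye(3)-np.outer(d,d); A+=M;b+=M@o
    return np.linalg.solve(A,b)
def totool(P,o=None):
    T=toolT(o or obs()); return (np.linalg.inv(T)@np.r_[P,1])[:3]*100
E
python3 - <<'E'
from h import *
import pickle
t=pickle.load(open('top.pkl','rb')); s=pickle.load(open('scene.pkl','rb'))
k=onz(t,[[335.6,239.2]],.097)[0]; hub=onz(t,[[326,229.9]],.062)[0]
print('knob',k,'scene',onz(s,[[303.1,258.3]],.077),tri([(t,(335.6,239.2)),(s,(303.1,258.3))]))
print('hub',hub,np.linalg.norm((k-hub)[:2]),np.degrees(np.arctan2(*(k-hub)[[1,0]])))
q=lambda x,y:[290+x/5.5-.4,165+y/5.5-.4]
print('probe top', onz(t,[q(635,385)],.215),'dot',onz(t,[q(145,182)],.042))
print('toolrel',totool([k[0],k[1],.2]))
print(np.array(optics.read_camera('wrist')['hand_eye']).round(3))
E
```

```text
knob [ 0.48637397 -0.07160376  0.097     ] scene [[ 0.48389735 -0.07117827  0.077     ]] [ 0.48706049 -0.07275283  0.08023645]
hub [ 0.51881231 -0.04112373  0.062     ] 0.04451156006338958 -136.7827352865603
probe top [[ 0.49472054 -0.27557253  0.215     ]] dot [[ 0.62721225 -0.00699259  0.042     ]]
toolrel [-45.98427355 -45.36475487   2.23096054]
[[ 1.    -0.001 -0.     0.001]
 [-0.001 -0.971 -0.24  -0.065]
 [ 0.     0.24  -0.971 -0.161]
 [ 0.     0.     0.     1.   ]]
```

Call:
arm_command(
  translation=[
    [0,0,-4],
    [-2,-2,-4],
    [-5,-5,0],
    [-5,-5,0],
    [-5,-5,0],
    [-5,-5,0],
    [-5,-5,0],
    [-5,-5,0],
    [-5,-5,0],
    [-5,-5,0],
  ],
  twist=[0,0,0,0,0,0,0,0,0,0],
  grip=60,
)

```text
time_s: 1.4
tool_pos: [0.4317, -0.1724, 0.3014]
tool_rot: [179.9, 0.2, -76.3]
force: [1.2, 0.3, 0.3]
grip_width: 0.052
```

Call:
arm_command(
  translation=[
    [-4,-4,2],
    [-4,-3.5,2],
    [0,0,4],
    [0,0,3],
    [0,0,0],
    [0,0,0],
  ],
  twist=[0,0,-10,-10,-9,0],
)

```text
time_s: 2.15
tool_pos: [0.4882, -0.0659, 0.1882]
tool_rot: [-179.9, 0.1, -45.8]
force: [0.0, -0.4, 0.4]
grip_width: 0.0523
```

Run:
```python
from h import *
import pickle
o=obs(); print(o['tool_pos'],o['tool_rot'],o['qpos'].round(1))
c=cam('wrist'); pickle.dump(c,open('w1.pkl','wb')); im=c['img'].copy()
p=proj(c,[[.4865,-.072,.097],[.5188,-.0411,.062],[.627,-.007,.042]]); print(p)
cv2.imwrite('pics/w1.png',im)
```

```text
[ 0.48815818 -0.06594377  0.1881723 ] [-1.79881699e+02  1.48262533e-01 -4.58128167e+01] [ 43.8   2.3 -39.5 106.4   1.3  71.9 -42. ]
[[321.27873598 255.60643737]
 [321.70479325 178.86946131]
 [398.47471855  22.7649728 ]]
```

View pics/w1.png

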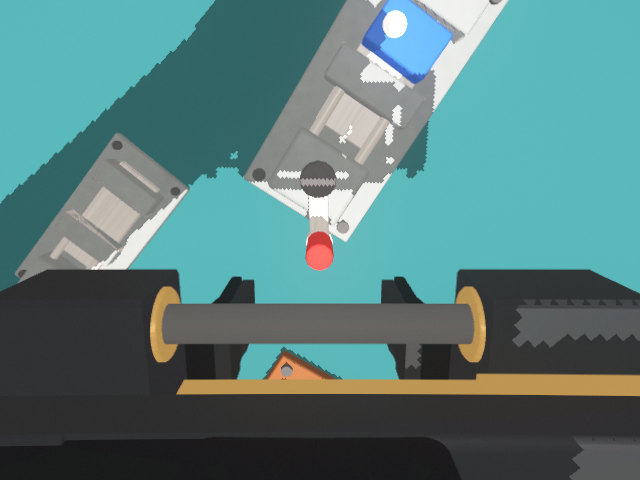

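Call:
arm_command(
  translation=[
    [0.2,0.5,3],
    [0,0,4],
    [0,0,4],
    [0,0,1.5],
    [0,0,0],
  ],
  twist=[0,0,0,0,0],
)

```text
time_s: 2.82
tool_pos: [0.4892, -0.0727, 0.0635]
tool_rot: [-179.7, -0.3, -46.8]
force: [-0.4, -0.2, 0.7]
grip_width: 0.0524
```

Call:
arm_command(
  translation=[
    [-0.3,0.1,0],
    [0,0,0],
    [0,0,0],
    [0,0,0],
    [0,0,0],
  ],
  twist=[0,0,0,0,0],
  grip=0,
  force=20,
)

```text
time_s: 3.45
tool_pos: [0.4881, -0.0709, 0.0674]
tool_rot: [-179.6, -0.5, -46.8]
force: [-0.5, 0.6, -2.0]
grip_width: 0.0174
```

Call:
arm_command(
  translation=[
    [-0.78,-0.07,0],
    [-0.78,-0.07,0],
    [-0.78,-0.07,0],
    [-0.78,-0.07,0],
  ],
  twist=[10,10,10,10],
)

```text
time_s: 3.95
tool_pos: [0.474, -0.0456, 0.0674]
tool_rot: [-179.7, -0.4, -88.1]
force: [-3.4, -0.1, 2.4]
grip_width: 0.0174
```

```bash
cat > k.py <<'E'
from h import *
o=obs();T=toolT(o);H=np.array([.5176,-.0399])
v=o['tool_pos'][:2]-H
print(o['tool_pos'],o['tool_rot'],'r',np.hypot(*v),'az',np.degrees(np.arctan2(v[1],v[0])),'F',o['force'].round(1),'Ftool',(T[:3,:3].T@o['force']).round(1),o['wrist_torque'].round(2),o['qpos'].round(0),o['grip_width'])
E
python3 k.py
```

```text
[ 0.47398479 -0.04562747  0.06735928] [-179.655977     -0.37013877  -88.11967305] r 0.04398966421573474 az -172.51882562506984 F [-3.4 -0.1  2.4] Ftool [ 0.   3.3 -2.4] [0.01 0.63 0.16] [ 37.   8. -37. 117.   6.  57. -91.] 0.01740481860860085
```

Call:
arm_command(
  translation=[
    [-0.8,0.02,0],
    [-0.8,0,0],
    [-0.8,0,0],
  ],
  twist=[8,8,8],
)

```text
time_s: 4.32
tool_pos: [0.4754, -0.0264, 0.0674]
tool_rot: [-179.5, -0.6, -113.1]
force: [-3.1, -4.2, 2.3]
grip_width: 0.0173
```

```bash
python3 k.py
```

```text
[ 0.4753664  -0.02643562  0.06735671] [-179.4735776    -0.61838968 -113.07454081] r 0.04432793793549481 az 162.31733886900525 F [-3.1 -4.2  2.3] Ftool [ 5.2  1.2 -2.3] [-0.63  0.6  -0.05] [  33.    8.  -36.  117.    6.   57. -118.] 0.017275967105111225
```

Call:
arm_command(
  translation=[
    [-0.8,0,0],
    [-0.6,-0.03,0],
  ],
  twist=[7,5],
)

```text
time_s: 4.58
tool_pos: [0.4793, -0.0177, 0.0673]
tool_rot: [-179.5, -1.0, -125.7]
force: [-6.1, -3.2, 7.0]
grip_width: 0.0173
```

```bash
python3 k.py
```

```text
[ 0.47925822 -0.01768758  0.06731407] [-179.45479376   -0.95171796 -125.67030479] r 0.044311213994925415 az 149.91513081355902 F [-6.1 -3.2  7. ] Ftool [ 6.3  3.  -6.9] [-0.4   1.27 -0.12] [  31.    8.  -35.  116.    7.   58. -133.] 0.017322158356734833
```

Call:
arm_command(
  translation=[
    [-0.7,0,0],
    [-0.6,-0.03,0],
  ],
  twist=[3,3],
)

```text
time_s: 4.82
tool_pos: [0.4813, -0.0143, 0.067]
tool_rot: [-179.6, -1.9, -132.1]
force: [-12.1, -9.4, 12.4]
grip_width: 0.0171
```

```bash
python3 k.py
python3 - <<'E'
from h import *
c=cam('wrist');cv2.imwrite('pics/w2.png',c['img'])
E
```

```text
[ 0.48134497 -0.0143235   0.06701324] [-179.56450569   -1.88815431 -132.10480487] r 0.044368730943150345 az 144.79853723951072 F [-12.1  -9.4  12.4] Ftool [ 15.5   2.6 -11.9] [-1.69  2.7   0.07] [  30.    9.  -34.  115.    8.   59. -141.] 0.017144409179188667
```

View pics/w2.png

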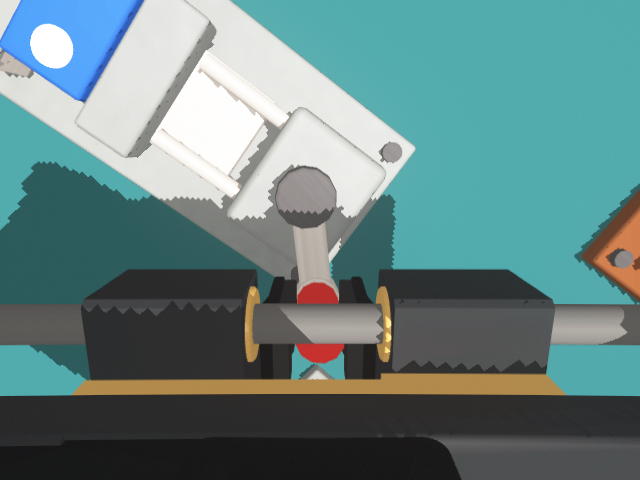

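The jaw touches the chunk with no gap left, and the tangential push is about 15 N against 5 N when running free. It is clamped, so I'm letting go.

Call:
arm_command(
  translation=[
    [-0.2,0,0],
    [0,0,0],
    [0,0,0],
    [0,0,0],
  ],
  twist=[0,0,0,0],
)

```text
time_s: 5.38
tool_pos: [0.4807, -0.0151, 0.0672]
tool_rot: [-179.6, -2.2, -132.3]
force: [-3.2, -0.1, 3.1]
grip_width: 0.0168
```

Call:
arm_command(
  translation=[
    [0,0,0],
    [0,0,0],
    [0,0,-2],
    [0,0,-4],
    [0,0,-4],
    [0,0,-4],
    [0,0,-4],
    [0,0,0],
  ],
  twist=[0,0,0,0,0,-10,-10,-10],
  grip=60,
)

```text
time_s: 6.38
tool_pos: [0.4874, -0.0078, 0.2533]
tool_rot: [179.6, -1.9, -101.3]
force: [0.3, -0.9, -0.0]
grip_width: 0.0519
```

```bash
python3 k.py
python3 - <<'E'
from h import *
import pickle
t=cam('top'); s=cam('scene'); pickle.dump(t,open('top2.pkl','wb'));pickle.dump(s,open('scene2.pkl','wb'))
a=cv2.resize(s['img'][225:365,200:400],None,fx=4,fy=4,interpolation=cv2.INTER_CUBIC); cv2.imwrite('pics/s2.png',a)
E
```

```text
[ 0.48740378 -0.00776386  0.25331994] [ 179.58443758   -1.88213439 -101.29020964] r 0.0440969784062127 az 133.2174074312154 F [ 0.3 -0.9 -0. ] Ftool [ 0.8 -0.4  0. ] [0.06 0.03 0.03] [  32.   -0.  -35.  101.    1.   80. -105.] 0.051886358059026416
```

View pics/s2.png

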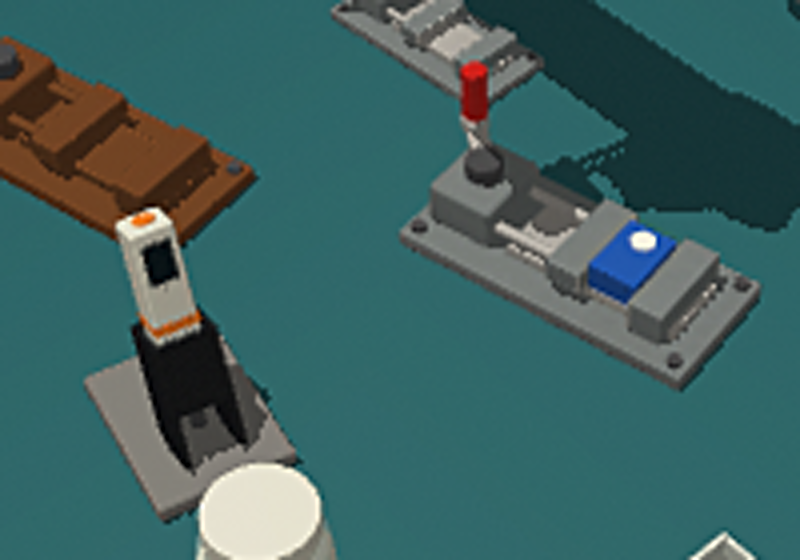

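The chunk is clamped between both jaws and the probe is untouched in its dock. In this crop the probe's orange top is at about (145,219), which is scene pixel (236,280).

Run:
```python
from h import *
import pickle
t=pickle.load(open('top2.pkl','rb')); s=pickle.load(open('scene2.pkl','rb'))
def cen(c,box,f):
    x0,y0,x1,y1=box; h=cv2.cvtColor(c['img'],cv2.COLOR_BGR2HSV)[y0:y1,x0:x1]; m=f(h).astype(np.uint8)
    n,l,st,ce=cv2.connectedComponentsWithStats(m); 
    return [((ce[i]+[x0,y0]).round(1).tolist(),int(st[i,4])) for i in range(1,n) if st[i,4]>3]
org=lambda h:(h[...,0]>4)&(h[...,0]<22)&(h[...,1]>150)&(h[...,2]>130)
print('top org',cen(t,(385,205,420,250),org)); print('scene org',cen(s,(225,270,255,315),org))
P=tri([(t,(405.05,234.6)),(s,(236.2,279.8))]); print('tri top',P, onz(t,[(405.05,234.6)],.16))
wh=lambda h:(h[...,1]<40)&(h[...,2]>180)
print('dot top',cen(t,(312,190,326,204),wh),'scene',cen(s,(345,270,375,300),wh))
```

```text
top org [([404.8, 234.7], 12)]
scene org [([235.5, 279.4], 11), ([242.2, 305.8], 29)]
tri top [ 0.49991013 -0.28406998  0.15477629] [[ 0.49901182 -0.28402324  0.16      ]]
dot top [([315.2, 196.8], 20)] scene [([360.5, 284.6], 22)]
```

Call:
arm_command(
  translation=[
    [6,1,0],
    [6,1,0],
    [6,0,0],
    [5,0,0],
    [3.5,0,0],
    [0,0,0],
    [0,0,0],
  ],
  twist=[0,0,0,0,0,0,0],
  grip=75,
)

```text
time_s: 7.35
tool_pos: [0.4088, -0.2684, 0.2546]
tool_rot: [179.2, -1.8, -102.9]
force: [0.3, 0.7, 0.8]
grip_width: 0.0653
```

```bash
python3 k.py
python3 - <<'E'
from h import *
import pickle
c=cam('wrist');pickle.dump(c,open('w3.pkl','wb'));cv2.imwrite('pics/w3.png',c['img'])
E
```

```text
[ 0.40876806 -0.26843131  0.25460559] [ 179.15246986   -1.7555998  -102.88175317] r 0.2531224012165554 az -115.46487931163743 F [0.3 0.7 0.8] Ftool [-0.7 -0.1 -0.8] [0.11 0.   0.05] [ 47.  -1. -18. 102.   2.  80. -74.] 0.06533437028547136
```

View pics/w3.png

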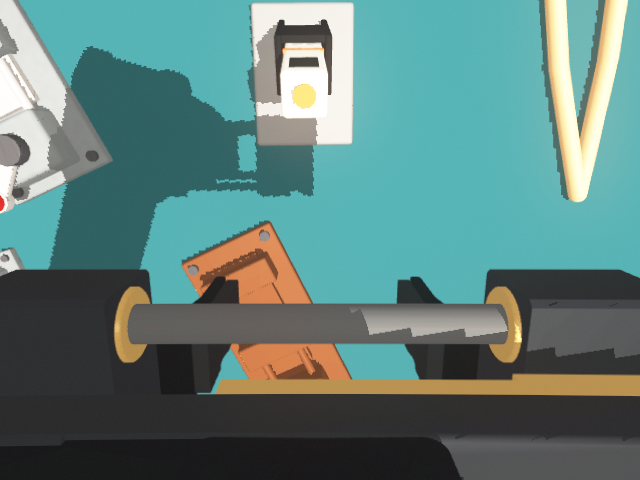

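The wrist view shows the probe's top centre at (304,96) and the dock base with corners (251,3), (353,3), (354,144), (256,144). The tool is already nearly aligned with the dock.

Run:
```python
from h import *
import pickle
c=pickle.load(open('w3.pkl','rb'))
b=onz(c,[(251.5,2.5),(353,3),(353.5,144),(256,144)],.012); print(b.round(4).tolist(),b.mean(0))
ang=lambda v:np.degrees(np.arctan2(v[1],v[0]))
print([ang(b[3]-b[0]),ang(b[2]-b[1]),ang(b[1]-b[0]),ang(b[2]-b[3])])
top=onz(c,[(304,96)],.160)[0]; print('top',top)
w=onz(c,[(282,112),(326,114),(325,57),(283,57)],.155);print(w.round(4).tolist())
lean=np.radians(ang((b[3]-b[0])+(b[2]-b[1])-0*b[0])); a=np.array([np.cos(lean)*np.sin(np.radians(20)),np.sin(lean)*np.sin(np.radians(20)),np.cos(np.radians(20))])
for f in(.035,.030):
    g=top-a*f; o=obs();T=toolT(o); print('grasp',g,'tool shift cm',(T[:3,:3].T@(g-(T@[0,0,-.019,1])[:3])*100).round(2))
```

```text
[[0.5909, -0.2601, 0.012], [0.572, -0.3453, 0.012], [0.4563, -0.3223, 0.012], [0.4766, -0.2332, 0.012]] [ 0.52396129 -0.29024771  0.012     ]
[np.float64(166.76143104822182), np.float64(168.76475867151083), np.float64(-102.53577895136506), np.float64(-102.82782403429633)]
top [ 0.49627369 -0.28404251  0.16      ]
[[0.4908, -0.2694, 0.155], [0.484, -0.2946, 0.155], [0.5145, -0.3007, 0.155], [0.5197, -0.2772, 0.155]]
grasp [ 0.5079725  -0.28657933  0.12711076] tool shift cm [ -0.85 -10.27  14.48]
grasp [ 0.50630124 -0.28621693  0.13180922] tool shift cm [ -0.84 -10.1   14.01]
```

Call:
arm_command(
  translation=[
    [-0.4,-5,2],
    [-0.4,-5,2],
    [0,0,1],
    [0,0,0],
    [0,0,0],
  ],
  twist=[0,0,0,0,0],
)

```text
time_s: 8.02
tool_pos: [0.5104, -0.2795, 0.2026]
tool_rot: [179.2, -1.8, -102.7]
force: [-0.2, 0.5, -0.3]
grip_width: 0.0651
```

```bash
cat > g.py <<'E'
from h import *
g=np.array([.5072,-.2863,.1318])
o=obs();T=toolT(o); print(o['tool_pos'],o['tool_rot'],o['force'],o['grip_width'],'shift',(T[:3,:3].T@(g-(T@[0,0,-.019,1])[:3])*100).round(2))
E
python3 g.py
python3 - <<'E'
from h import *
import pickle
c=cam('wrist');pickle.dump(c,open('w4.pkl','wb'));cv2.imwrite('pics/w4.png',c['img'])
E
```

```text
[ 0.51040677 -0.27953141  0.20261397] [ 179.22379165   -1.8003443  -102.70670124] [-0.21048019  0.53710143 -0.31453611] 0.06510269083223401 shift [0.51 0.07 9.  ]
```

View pics/w4.png

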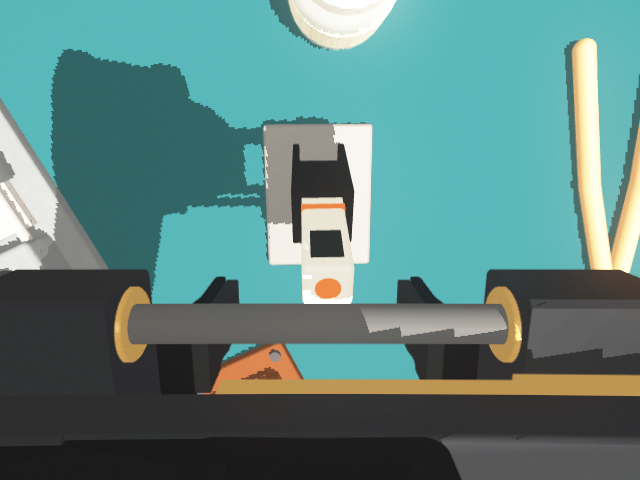

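Run:
```python
from h import *
import pickle
c=pickle.load(open('w4.pkl','rb'))
print('top',onz(c,[(328,288)],.160), proj(c,(toolT(obs())@[0,0,0.02,1])[:3]))
```

```text
top [[ 0.49975772 -0.28482879  0.16      ]] [[316.29366253 287.65837105]]
```

Call:
arm_command(
  translation=[
    [0.4,0,3],
    [0.1,0,3],
    [0,0,2],
    [0,0,1],
    [0,0,0],
  ],
  twist=[0,0,0,0,0],
)

```text
time_s: 8.7
tool_pos: [0.5072, -0.29, 0.1182]
tool_rot: [179.8, -2.2, -103.0]
force: [0.2, 0.3, 0.8]
grip_width: 0.0654
```

```bash
python3 g.py
```

```text
[ 0.50716793 -0.29004928  0.11818846] [ 179.83407856   -2.18996772 -102.96675644] [0.22196981 0.31287159 0.77880812] 0.06539446875316915 shift [-0.31  0.08  0.53]
```

Call:
arm_command(
  translation=[
    [-0.3,-0.1,0.4],
    [0,0,0],
    [0,0,0],
    [0,0,0],
    [0,0,0],
    [0,0,0],
  ],
  twist=[0,0,0,0,0,0],
  grip=0,
  force=15,
)

```text
time_s: 9.45
tool_pos: [0.5108, -0.2868, 0.117]
tool_rot: [-179.9, -2.2, -102.9]
force: [-1.0, 0.4, 0.5]
grip_width: 0.0281
```

```bash
python3 g.py; python3 k.py
```

```text
[ 0.5108263  -0.28684643  0.11697551] [-179.90708252   -2.19299053 -102.93524486] [-1.00201336  0.38030349  0.46342429] 0.028076028517902894 shift [0.08 0.36 0.42]
[ 0.5108263  -0.28684643  0.11697551] [-179.90708252   -2.19299053 -102.93524486] r 0.2470393133641709 az -91.57122080280656 F [-1.   0.4  0.5] Ftool [-0.1  1.1 -0.5] [ 0.36 -0.06  0.07] [ 43.  16. -20. 100.   8.  65. -83.] 0.028076028517902894
```

Call:
arm_command(
  translation=[
    [0.04,0.34,-0.94],
    [0.07,0.68,-1.88],
    [0.07,0.68,-1.88],
    [0.07,0.68,-1.88],
    [0.05,0.5,-1.4],
    [0,0,0],
  ],
  twist=[0,0,0,0,0,0],
)

```text
time_s: 10.2
tool_pos: [0.48, -0.281, 0.2038]
tool_rot: [-179.8, -2.3, -103.0]
force: [0.2, 0.1, -2.0]
grip_width: 0.028
```

```bash
python3 k.py
```

```text
[ 0.47995973 -0.28099857  0.2037794 ] [-179.82733695   -2.3347597  -103.00326271] r 0.24401907842653187 az -98.87337941057825 F [ 0.2  0.1 -2. ] Ftool [-0.3 -0.2  2. ] [ 0.11 -0.03  0.03] [ 45.   8. -20.  98.   5.  74. -80.] 0.027997949736800202
```

Call:
arm_command(
  translation=[
    [0,0,-3],
    [0,0,-3],
    [0,0,0],
    [0,0,0],
    [0,0,0],
    [0,0,0],
  ],
  twist=[0,0,0,0,0,0],
  force=4,
)

```text
time_s: 10.95
tool_pos: [0.4774, -0.2777, 0.2585]
tool_rot: [179.6, -2.2, -103.0]
force: [0.1, -0.4, -1.7]
grip_width: 0.0277
```

```bash
python3 k.py
python3 - <<'E'
from h import *
import pickle
t=pickle.load(open('top2.pkl','rb'));sc=pickle.load(open('scene2.pkl','rb'))
print('dot',onz(t,[(315.2,196.8)],.042),onz(sc,[(360.5,284.6)],.042),tri([(t,(315.2,196.8)),(sc,(360.5,284.6))]))
s=cam('scene'); pickle.dump(s,open('scene3.pkl','wb')); o=obs(); u,v=proj(s,o['tool_pos']-[0,0,.03])[0].astype(int); print(u,v)
x0,y0=u-70,v-60
cv2.imwrite('pics/s3.png',cv2.resize(s['img'][y0:y0+120,x0:x0+140],None,fx=5,fy=5,interpolation=cv2.INTER_CUBIC)); print(x0,y0)
E
```

```text
[ 0.4773971  -0.2776566   0.25850524] [ 179.60126954   -2.16019979 -103.00626616] r 0.24113165320780944 az -99.59751333240165 F [ 0.1 -0.4 -1.7] Ftool [ 0.3 -0.2  1.7] [0.08 0.03 0.01] [ 45.   6. -20.  94.   4.  80. -79.] 0.027748505572722435
dot [[ 0.63015565 -0.00442434  0.042     ]] [[ 0.62797181 -0.00352585  0.042     ]] [ 0.62959851 -0.00471756  0.04410157]
228 249
158 189
```

View pics/s3.png

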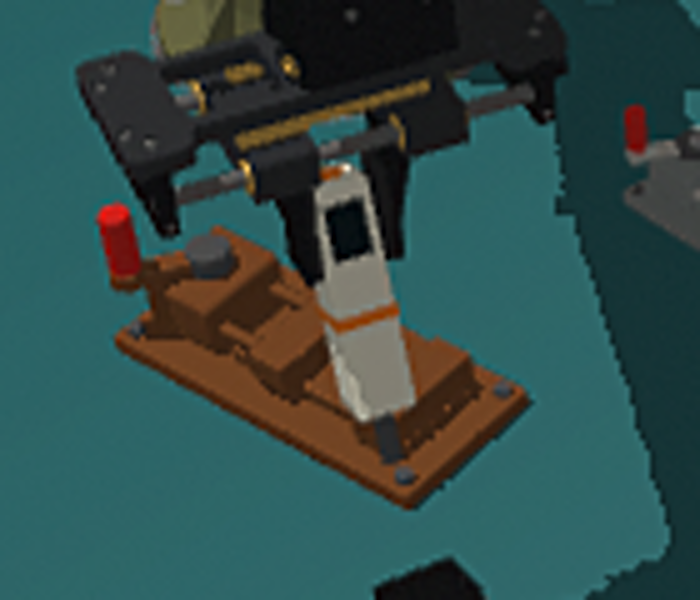

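The probe hangs free with its orange band at about (360,318) and nose tip at about (395,460). It still leans noticeably; next I work out by how much.

```bash
cat > tilt.py <<'E'
from h import *
def plane(c,px,p,n):
    o,d=ray(c,px); return o+d*(((p-o)@n)/(d@n))[:,None]
def tilt(c,px,o):
    T=toolT(o); p=(T@[0,0,-.019,1])[:3]; X=plane(c,px,p,T[:3,0]); X-=p
    return X, [np.degrees(np.arctan2(-(x@T[:3,1]),-x[2])).round(1) for x in X]
def band(c,o,r=60):
    # orange band lies on the body: centroid
    u,v=proj(c,np.array(o['tool_pos'])-[0,0,.03])[0].astype(int)
    h=cv2.cvtColor(c['img'],cv2.COLOR_BGR2HSV); m=((h[...,0]>4)&(h[...,0]<20)&(h[...,1]>170)&(h[...,2]>120)).astype(np.uint8)
    k=np.zeros_like(m); k[v-r:v+r,u-r:u+r]=1; m*=k
    n,l,st,ce=cv2.connectedComponentsWithStats(m); return [(ce[i].round(1).tolist(),int(st[i,4])) for i in range(1,n) if st[i,4]>3]
E
python3 - <<'E'
from tilt import *
import pickle
s=pickle.load(open('scene3.pkl','rb'));o=obs()
X,a=tilt(s,[(237,281),(235.3,273.5),(226.6,223.5)],o); print((X*1000).round(1).tolist(),a,np.linalg.norm(X,axis=1))
# mid-axis: nose root -> tip etc
d=X[0]-X[1]; print(d); d=X[0]-X[2]; print('axis',d,np.degrees(np.arctan2(np.hypot(*d[:2]),-d[2])))
print(band(s,o))
E
```

```text
[[37.4, -12.9, -111.2], [31.4, -10.9, -93.3], [10.9, -1.2, 33.9]] [np.float64(19.9), np.float64(19.9), np.float64(162.6)] [0.11802695 0.09899841 0.03564561]
[ 0.00606443 -0.00209293 -0.01791448]
axis [ 0.02655454 -0.01173917 -0.14509614] 11.315401584308582
[([223.8, 223.2], 4), ([216.2, 244.4], 5), ([229.1, 252.2], 27), ([253.8, 264.0], 4)]
```

Call:
arm_command(
  translation=[
    [-4,-0.5,0],
    [-4,-0.5,1],
    [-4,-0.5,3],
    [-1.5,0,4],
    [0,0,3],
    [0,0,1],
    [0,0,0],
    [0,0,0],
  ],
  twist=[0,0,0,0,0,0,0,0],
  force=3,
)

```text
time_s: 12.0
tool_pos: [0.5226, -0.1515, 0.13]
tool_rot: [179.7, -2.1, -103.2]
force: [-0.5, 0.4, -2.1]
grip_width: 0.0277
```

```bash
python3 k.py
cat > see.py <<'E'
from tilt import *
import sys
s=cam('scene');o=obs(); print(band(s,o))
T=toolT(o);p=(T@[0,0,-.019,1])[:3]
for n,L,q in(('band?',.04,0),('tip',.116,0)):
  for a in (0,10,20):
    r=np.radians(a); print(n,a,proj(s,p+L*np.array([-T[0,1]*np.sin(r),-T[1,1]*np.sin(r),-np.cos(r)])).round(0).tolist())
u,v=proj(s,np.array(o['tool_pos'])-[0,0,.03])[0].astype(int);x0,y0=u-60,v-50
cv2.imwrite(sys.argv[1],cv2.resize(s['img'][y0:y0+100,x0:x0+120],None,fx=6,fy=6,interpolation=cv2.INTER_CUBIC)); print(x0,y0)
E
python3 see.py pics/s4.png
```

```text
[ 0.52259619 -0.15146095  0.12998258] [ 179.71851893   -2.14692375 -103.16615341] r 0.11167276537415795 az -87.43575470614243 F [-0.5  0.4 -2.1] Ftool [-0.3  0.5  2.1] [ 0.02  0.02 -0.03] [ 36.  11. -26. 104.   8.  66. -96.] 0.02769864547368869
[([233.0, 253.2], 4), ([289.6, 277.0], 21), ([241.8, 283.8], 4)]
band? 0 [[288.0, 272.0]]
band? 10 [[289.0, 273.0]]
band? 20 [[291.0, 275.0]]
tip 0 [[290.0, 293.0]]
tip 10 [[293.0, 298.0]]
tip 20 [[297.0, 302.0]]
228 224
```

View pics/s4.png

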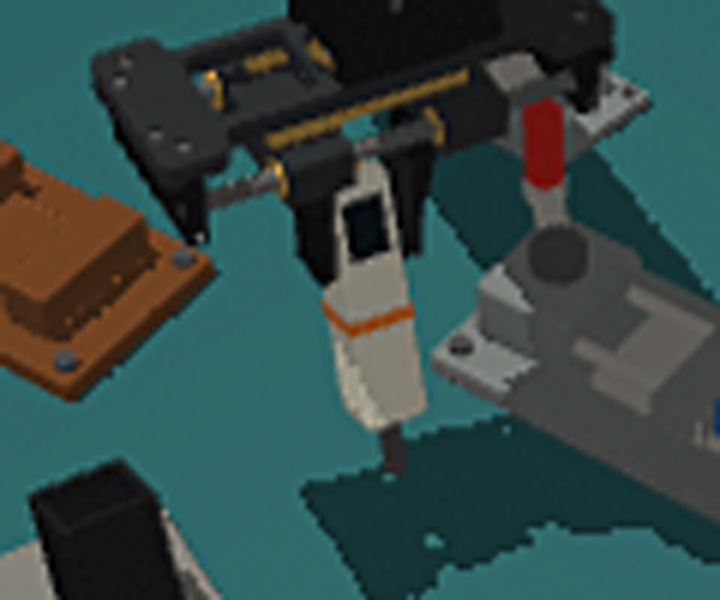

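Tip seen at (397,468) in the crop, which is scene pixel (294.2,302). The lean has shrunk, so the probe is swinging slowly in the loose grip.

Run:
```python
from tilt import *
s=cam('scene');o=obs()
X,a=tilt(s,[(294.2,302)],o);print(X*1000,a,np.linalg.norm(X))
```

```text
[[  32.19171994  -11.92981944 -113.90391847]] [np.float64(16.9)] 0.11896524730837227
```

Call:
arm_command(
  translation=[
    [0,0,1],
    [0,0,0.5],
    [0,0,0],
    [0,0,0],
  ],
  twist=[0,0,0,0],
)

```text
time_s: 12.6
tool_pos: [0.5232, -0.1527, 0.1154]
tool_rot: [179.9, -2.2, -103.2]
force: [0.0, -0.6, -2.2]
grip_width: 0.028
```

Call:
arm_command(
  translation=[
    [0,0,1],
    [0,0,0.6],
    [0,0,0],
  ],
  twist=[0,0,0],
  force=5,
)

```text
time_s: 12.98
tool_pos: [0.5229, -0.1533, 0.0981]
tool_rot: [179.9, -2.2, -103.2]
force: [-0.2, 0.1, -1.2]
grip_width: 0.0278
```

Call:
arm_command(
  translation=[
    [0,0,0.4],
    [0,0,0],
  ],
  twist=[0,0],
)

```text
time_s: 13.22
tool_pos: [0.5234, -0.1535, 0.0946]
tool_rot: [179.9, -2.2, -103.2]
force: [-1.6, 0.1, 0.0]
grip_width: 0.0283
```

Call:
arm_command(
  translation=[
    [0,-0.6,0],
    [0,-0.8,0],
    [0,-0.9,-0.1],
    [0,-0.9,-0.1],
    [0,-0.5,0],
    [0,0,0],
  ],
  twist=[0,0,0,0,0,0],
)

```text
time_s: 13.98
tool_pos: [0.5633, -0.1627, 0.0976]
tool_rot: [-180.0, -2.2, -103.2]
force: [0.2, -0.1, 0.7]
grip_width: 0.0277
```

```bash
python3 k.py; python3 see.py pics/s5.png
```

```text
[ 0.56327395 -0.16273726  0.09756371] [-179.9731999    -2.17625352 -103.2282869 ] r 0.13105381139853678 az -69.6036110707195 F [ 0.2 -0.1  0.7] Ftool [ 0.1 -0.2 -0.7] [0.09 0.05 0.  ] [ 34.  18. -25. 100.  11.  64. -99.] 0.02768741540617308
[([254.2, 268.5], 4), ([250.5, 276.5], 4), ([241.8, 283.8], 4), ([295.1, 295.3], 17)]
band? 0 [[296.0, 292.0]]
band? 10 [[297.0, 294.0]]
band? 20 [[298.0, 295.0]]
tip 0 [[297.0, 313.0]]
tip 10 [[301.0, 318.0]]
tip 20 [[304.0, 322.0]]
235 244
```

View pics/s5.png

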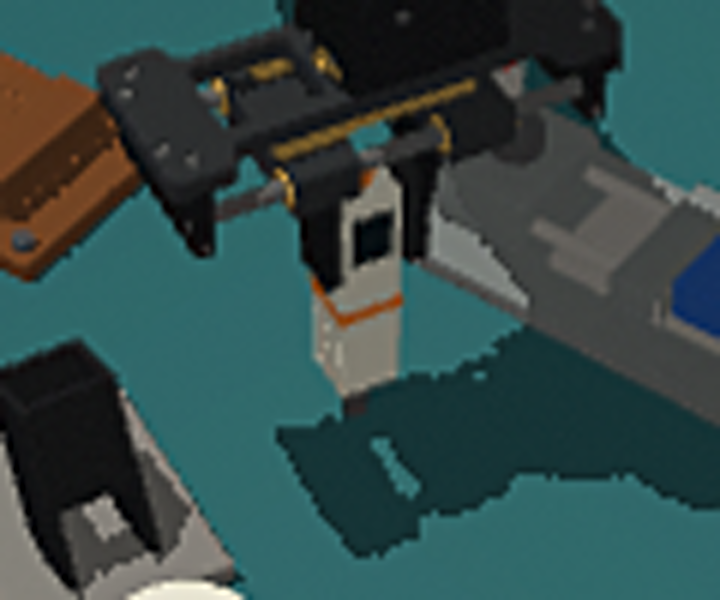

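The probe is now near upright on the table, tip at (358,412), which is scene pixel (294.7,312.7).

Run:
```python
from tilt import *
s=cam('scene');o=obs();T=toolT(o);p=(T@[0,0,-.019,1])[:3]
X,a=tilt(s,[(294.7,312.7)],o);print(X*1000,a,np.linalg.norm(X))
d=(onz(s,[(294.7,312.7)],0.0)[0]-p); print('onz',d,'along -y',-d@T[:3,1],'along x',d@T[:3,0])
print('tool z',T[:3,2])
b,a=tilt(s,[(295.1,295.3)],o);print(b*1000,a)
```

```text
[[  -5.55373291   -3.28494093 -117.35161216]] [np.float64(-2.3)] 0.11752887161417762
onz [-0.00508288 -0.00364027 -0.11668414] along -y -0.004219416246313641 along x 0.00026340310669514686
tool z [-0.00783664 -0.03724476 -0.99927544]
[[ -1.65739392  -1.62554219 -51.51663825]] [np.float64(-1.4)]
```

Call:
arm_command(
  translation=[
    [0,0,0],
    [0,0,0],
    [0,0,-3],
    [0,0,-4],
    [0,0,-2],
    [0,0,0],
  ],
  twist=[0,0,0,0,0,0],
  force=25,
)

```text
time_s: 14.82
tool_pos: [0.5609, -0.1588, 0.1873]
tool_rot: [179.7, -2.2, -103.2]
force: [0.7, 0.4, -1.3]
grip_width: 0.0277
```

Call:
arm_command(
  translation=[
    [-3.5,-0.6,0],
    [-3.5,-0.6,0],
    [-3.5,-0.6,0],
    [-3.5,-0.6,0],
    [-2.5,-0.5,0],
    [-0.5,0,0],
    [0,0,0],
  ],
  twist=[0,0,0,0,0,0,0],
)

```text
time_s: 15.7
tool_pos: [0.623, 0.0009, 0.1678]
tool_rot: [178.7, -2.4, -103.4]
force: [-0.1, -0.5, -1.9]
grip_width: 0.0281
```

```bash
cat > f.py <<'E'
from tilt import *
o=obs();T=toolT(o);print(o['tool_pos'],o['tool_rot'],o['force'],o['qpos'].round(0),o['time_s'],o['grip_width'])
s=cam('scene')
g=np.array([.6335,-.0008,.165]); print('shift',((T[:3,:3].T)@(g-o['tool_pos'])*100).round(2))
u,v=proj(s,np.array(o['tool_pos'])-[0,0,.09])[0].astype(int);x0,y0=u-60,v-60; print(x0,y0)
cv2.imwrite('pics/f.png',cv2.resize(s['img'][y0:y0+100,x0:x0+120],None,fx=6,fy=6,interpolation=cv2.INTER_CUBIC)); 
h=cv2.cvtColor(s['img'],cv2.COLOR_BGR2HSV)[270:300,340:375]; m=((h[...,1]<60)&(h[...,2]>170)).astype(np.uint8)
n,l,st,ce=cv2.connectedComponentsWithStats(m); print([((ce[i]+[340,270]).round(1),st[i,4]) for i in range(1,n) if st[i,4]>4])
E
python3 f.py
```

```text
[0.62299145 0.00091439 0.16784732] [ 178.74748935   -2.44580689 -103.4306331 ] [-0.12317752 -0.54980675 -1.92376325] [  20.   21.  -30.   89.   13.   75. -115.] 15.7 0.02813960869063128
shift [-0.09 -1.07  0.26]
300 212
[(array([342.7, 276.8]), np.int32(10)), (array([340.8, 281.5]), np.int32(13))]
```

Call:
arm_command(
  translation=[
    [0,-1.0,0],
    [0,-0.3,0],
    [0,0,0],
  ],
  twist=[0,0,0],
)

```text
time_s: 16.12
tool_pos: [0.6362, -0.007, 0.1676]
tool_rot: [178.8, -2.6, -103.8]
force: [-0.3, 0.9, -1.9]
grip_width: 0.0275
```

```bash
python3 f.py
```

```text
[ 0.63622476 -0.00698721  0.1676024 ] [ 178.78476414   -2.56425032 -103.76948385] [-0.269713    0.89738042 -1.86436213] [  20.   23.  -30.   87.   13.   76. -115.] 16.125 0.027526271052321992
shift [-0.55  0.41  0.24]
302 217
[(array([342.7, 276.8]), np.int32(10)), (array([340.8, 281.5]), np.int32(13))]
```

View pics/f.png

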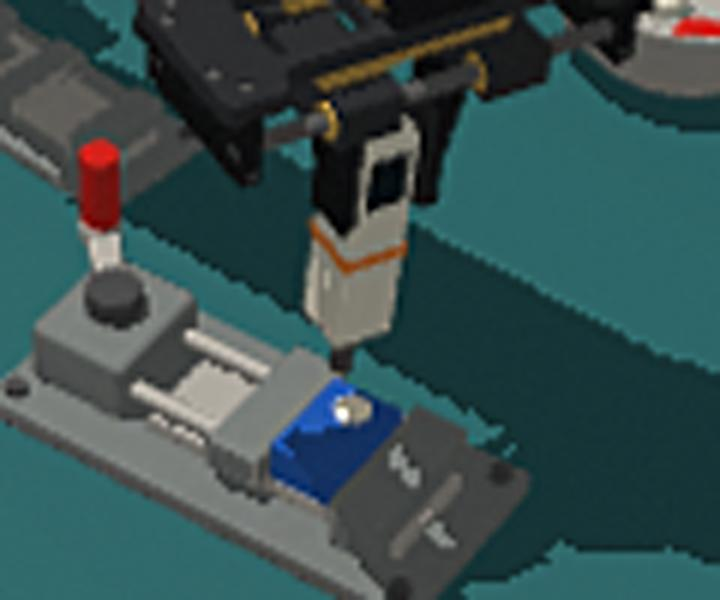

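Probe above the chunk: tip at (342,376) (scene pixel (359,279.7)), dot at (352,410) (scene pixel (360.7,285.3)).

Run:
```python
from tilt import *
s=cam('scene');o=obs();T=toolT(o);p=(T@[0,0,-.019,1])[:3]
t=onz(s,[(359,279.7)],.0666)[0]; d=onz(s,[(360.7,285.3)],.042)[0]
X,a=tilt(s,[(359,279.7)],o);print('plane tip',X*1000,a)
print(t,d,'tip-p',t-p,'shift',(T[:3,:3].T@(d-t)*100))
```

```text
plane tip [[  -9.14946363   -3.45707866 -123.28425465]] [np.float64(-2.5)]
[ 0.62969363 -0.0118261   0.0666    ] [ 0.63006968 -0.00490169  0.042     ] tip-p [-0.00688615 -0.00587015 -0.11995782] shift [-0.79113221  0.07607696  2.42915844]
```

Call:
arm_command(
  translation=[
    [-0.7,0.1,0.8],
    [0,0,0.8],
    [0,0,0],
  ],
  twist=[0,0,0],
)

```text
time_s: 16.6
tool_pos: [0.6356, 0.0007, 0.1499]
tool_rot: [178.7, -2.6, -103.7]
force: [0.3, -0.4, -2.3]
grip_width: 0.0278
```

Call:
arm_command(
  translation=[
    [0,0,0.4],
    [0,0,0],
  ],
  twist=[0,0],
)

```text
time_s: 16.85
tool_pos: [0.6354, 0.0006, 0.1455]
tool_rot: [178.7, -2.6, -103.7]
force: [-1.1, -0.1, -1.7]
grip_width: 0.0279
```

```bash
python3 f.py
```

```text
[6.35373757e-01 6.08078481e-04 1.45515302e-01] [ 178.7230297    -2.57534802 -103.68373791] [-1.05989845 -0.1357891  -1.71383279] [  20.   23.  -30.   88.   14.   74. -116.] 16.85 0.027854818737986006
shift [ 0.27  0.19 -1.93]
303 221
[(array([342.7, 276.8]), np.int32(10)), (array([340.8, 281.5]), np.int32(13))]
```

Call:
arm_command(
  translation=[
    [0,0,0.4],
    [0,0,0],
  ],
  twist=[0,0],
)

```text
time_s: 17.15
tool_pos: [0.6359, 0.0005, 0.1421]
tool_rot: [178.8, -2.5, -103.7]
force: [0.3, -0.4, -2.1]
grip_width: 0.0278
```

Call:
arm_command(
  translation=[
    [0,0,0.3],
    [0,0,0],
  ],
  twist=[0,0],
)

```text
time_s: 17.4
tool_pos: [0.6362, 0.0004, 0.1397]
tool_rot: [178.9, -2.5, -103.7]
force: [-0.6, 0.4, 1.0]
grip_width: 0.0281
```

Call:
arm_command(
  translation=[
    [0,0.05,0.2],
    [0,0,0],
  ],
  twist=[0,0],
)

```text
time_s: 17.65
tool_pos: [0.636, 0.0004, 0.1384]
tool_rot: [178.9, -2.5, -103.7]
force: [0.3, -0.5, 0.6]
grip_width: 0.028
```

Run:
```python
from tilt import *
F=[];P=[]
for i in range(8):
    s=cam('scene');o=obs();F.append(o['force']);P.append(o['tool_pos'])
print(np.mean(F,0),np.std(F,0),P[0],P[-1],o['tool_rot'],o['time_s'])
u,v=proj(s,[.629,-.004,.045])[0].astype(int);x0,y0=u-50,v-45;print(x0,y0)
cv2.imwrite('pics/e.png',cv2.resize(s['img'][y0:y0+70,x0:x0+100],None,fx=8,fy=8,interpolation=cv2.INTER_CUBIC))
# numeric: dot and dark nose pixels near the dot
h=cv2.cvtColor(s['img'],cv2.COLOR_BGR2HSV); sub=h[v-10:v+12,u-12:u+12]; print((u-12,v-10))
for r in sub: print(' '.join('W' if q[1]<80 and q[2]>150 else 'B' if 100<q[0]<130 and q[1]>150 else 'd' if q[2]<75 else '.' for q in r))
```

```text
[-0.39518847 -0.01969411  0.80828178] [0.50196173 0.44793839 0.56670616] [6.35946581e-01 3.96429676e-04 1.38483177e-01] [6.35950513e-01 3.83700134e-04 1.38296928e-01] [ 178.92951199   -2.5366803  -103.70656607] 18.05
310 239
(np.int64(348), np.int64(274))
. . . . . . . W W . W . . . . . . . . . . d d d
. . . . . . . W W . W . . . . . . . . . . d d d
. . . . . . . . W . W . . . . . . . . . . d d d
. . . . . . . . . . . . . . . . . . . . . d d d
. . . . . . . . . . . . . . . . . . . . . d d d
. . . . . . . . . . . . . . . . . . . . . d d d
. . . . . . . . . B . . . . . . . . . . . . . .
. . . . . . . . B B B . . . . . . . . . . . . .
. . . . . . . . B B B d d d d . . . . . . . . .
. . . . . . . B B B d d d d d B B . . . . . . .
. . . . . . B B B . . d d d . . B B B B . . . .
. . . . . B B B B B W W . . W W B B B B B . . d
. . . . B B B B B B . W . W W . B B B B B . d d
. . . B B B B B B B . . . . . B B B B B B . d d
. . B B B B B B B B B B B B B B B B B B d d d d
. B B B B B B B B B B B B B B B B B B d d d d d
B B B B B B B B B B B B B B B B B B . d d d d d
B B B B B B B B B B B B B B B B B . . . d d d d
B B B B B B B B B B B B B B B B d . . . . d d d
B B B B B B B B B B B B B B B . d d . . . . d d
B B B B B B B B B B B B B B . d d d d . . . d d
B B B B B B B B B B B B B . d d d d d . . . . .
```

Call:
arm_command(
  translation=[
    [0,0,0.25],
    [0,0,0],
    [0,0,0],
  ],
  twist=[0,0,0],
)

```text
time_s: 18.42
tool_pos: [0.6359, 0.0003, 0.136]
tool_rot: [178.9, -2.5, -103.7]
force: [-1.6, -0.4, 1.1]
grip_width: 0.0281
```

Run:
```python
from tilt import *
F=[];P=[]
for i in range(12):
    s=cam('wrist');o=obs();F.append(o['force']);P.append(o['tool_pos'])
print(np.mean(F,0),P[0],P[-1],o['tool_rot'],o['time_s'],o['grip_width'])
```

```text
[-0.77863277  0.08231832  1.87223742] [6.35847868e-01 2.81643403e-04 1.35931091e-01] [6.35891659e-01 2.96546892e-04 1.35871770e-01] [ 178.93232195   -2.53641459 -103.71111762] 19.025 0.02797896322961662
```

```bash
python3 -c "
from cell import env
print(env.sign_off())"
```

```text
the job is handed in; nothing more can be done
None
```

I closed the vise on the chunk, let go of the crank, and handed the job in with the probe upright, its nose pressing on the white dot. No verdict came back, so everything below is from my own last checks.

- **Clamping:** I turned the crank about 80°. The push at the knob reached about 15 N, against about 5 N when it ran free. After letting go, the picture showed no gap between the jaws and the chunk. I had no direct reading of the clamping force or the jaw travel.
- **Probe tilt:** The tool cannot tilt, so I drew the probe out along its leaning axis. I then stood its nose lightly on bare table and pivoted it upright in a loose grip. The tilt at hand-in was about 4° (limit about 6.9°), last measured just before the nose touched the chunk.
- **Nose position:** The last picture put the nose tip within about one pixel, or 2–3 mm, of the dot's centre.
- **Pressing force:** It averaged about 3.7 N net of the probe's weight. That puts the nose about 5.5 mm in, close to half-way. The force readings vary by about 0.5 N.
- **Other things:** I did not deliberately touch the bowl, sieve, tongs or jar, and saw no contact with them. I did not measure their positions again at the end. The clock stood at about 19 s of the 59 s allowed.

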